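# Show the hard drive to the booth's webcam

### The arm

A 6-joint arm with a two-finger parallel gripper is mounted at the origin on the work surface. World frame = base frame: x ahead of the robot, y to its left, z up, the work surface at z = 0. Lengths are in m, angles in rad, forces in N, time in s.
With the tool pointing down it reaches from about 0.275 to 0.775 m from the base axis. Payload 14.6 kg.
Tool frame: the origin (TCP) lies at the centre of the arm's flange, where the gripper is bolted on; the fingertips stand 173 mm ahead of it and the grasp point (between the pads) lies 155 mm ahead of it (env.grip_depth is the distance from the TCP to the grasp point, in m); y points along the fingers, z is the direction in which the jaws open and shut, and the axes are right-handed (so a half turn about y gives the same grasp; the last joint's range is limited). The gripper opens to 85 mm and grips with 20 to 120 N. Pads are 22 mm wide; open, the fingers measure 114 mm over their backs; the gripper's body (76 mm by 85 mm) begins 54 mm behind the grasp point. The pads swing forward as they close: fully open they stand 13 mm farther back than shut.
Start: joints at [-1.382, 0.263, -0.048, 1.259, 0, 1.415], TCP at [0.177, -0.494, 0.405] pointing down, gripper open.
Joint ranges: [-2.65, 2.65], [-0.89, 1.7], [-1.18, 1.37], [-2.13, 2.11], [-1.35, 1.29], [-3.14, 3.14]. Speed limits (rad/s): [1.89, 1.89, 2.57, 2.79, 3.14, 3.14].

### API

Orientations are given as a unit quaternion [w, x, y, z].
In Python, from workcell import env, capture gives the robot as it stands.
- The arm moves only by the tool apply_moves, never from a script. Its arguments are lists of equal length, an entry for each row: "gripper": the finger opening in mm, from 0 to 85.4; "xyz": the shift along the tool's x, y, z in mm, a list of three; "spin": the turn about the tool's y in degrees. A call has 1 to 5 rows; each row is the pose to reach, as a shift and turn from the pose commanded when the call began, along the tool's axes at that moment; what a row does not reach only later rows make up. A row lasts 1/12 s, in which the tool goes at most 41.7 mm and 7.16 degrees, less where a joint would pass 70% of its speed; a pose out of reach is approached as far as the arm can. A call with a gripper value outside its range is refused whole. The fingers move at their own pace and stop on an object; the grip force is fixed at half the most. Time passes only in rows, so rows that repeat a pose let the fingers close. It gives the time, the measured TCP pose, the force and the opening at its end, in the units of the state.
- env.state(): the state, without advancing time (a new reading comes with each control period).
- capture(name): name is "scene" or "side" or "wrist"; returns a dict with "image" (480x640x3 uint8, blue, green, red), "intrinsics" (3x3 intrinsics, pixels), "distortion" ([k1, k2, p1, p2, k3] as OpenCV has them; the pictures are not rectified), "pose" (4x4, takes a point from camera to world coordinates). Camera axes: x right, y up, looking along -z (the intrinsics and any distortion apply to the point x, -y, -z); pixel columns grow to the right and rows downward; lengths in m; the calibration is good to about 2 mm. A picture is of the moment at which its call begins. There is no depth.
- env.hand_in(): hands the job in, once; it reports no verdict.
The state is a dict: "time": time; "qpos": joint angles; "joint_vel": joint speeds; "tau": joint torques, N m; "position": TCP position; "ee_rot": TCP orientation; "contact_force": force on the tool from outside, world axes, zero at the start; "ft_torque": the same for the moment, N m; "grip_width": finger opening in m.
Only numpy, scipy, OpenCV 4.12 (cv2) and the standard library are available. Lean on these libraries where they do the work, as an engineer would, in place of code of your own. Each camera call takes 0.05 s, during which the arm holds its last target.

### The job

Pull the large drive straight up out of the docking station and hold it up in the air to the webcam on the tripod: upright, its white label squarely facing the lens and centred on it, about 18 cm from the lens, gripped by the bare end above the label so that the label stays uncovered. Finish while still holding it there, still and clear of everything; leave the small drive in its bay, and do not bump the webcam or disturb the mugs and other things on the table.

Things in the scene. Friction and masses are not known exactly. Their poses are not given: they have to be found in the camera images.
- drive_center (a point): centre of the large drive, a plain metal box standing on its connector end in one of the dock's two bays (either one): 26 mm thick (its x), 101.6 mm wide (its y), 147 mm tall (its z, up), about 0.6 kg. The point is half-way up (73.5 mm below the top, on the middle of the thickness and width). Its +x axis points out of the flat dark cover face that carries the white label; the green circuit board is on the opposite face.
- label (a point): centre of the large drive's white paper label (78 mm wide, 90 mm tall) on the face of that drive: 13.6 mm along +x and 17 mm below drive_center; same axes, +x pointing straight out of the label. The upper edge of the label lies 28 mm above drive_center; the top 45 mm of that dark cover is bare.
- drive: the same large drive; origin at the centre of its underside, same axes.
- dock: black two-bay drive dock, 140 x 150 x 62 mm (x, y, z), fixed to the table; origin at the centre of its underside. The two bays are slots of 30 x 106 mm open at the top, 40 mm deep (floor 22 mm above the table), at x = -30 and x = +30 mm of the dock, long side along its y. The drives stand loosely in them (2 mm clearance all round the large one), labels towards the dock's +x; nothing latches.
- small_drive_center (a point): centre of the small dark drive (9.5 x 70 x 100 mm, x, y, z) that stands in the other bay, its top 122 mm above the table. A grey adapter flap fills its bay around it. It stays where it is.
- lens (a point): centre of the front of the webcam's lens. +x is the direction in which the lens looks (level, over the table), +z up. The webcam (92 mm wide, 30 mm high) sits on the column of a small black tripod and does not move by itself; its height (about 165 to 215 mm above the table) is set differently each time.
- tripod: the webcam's tripod, standing fixed on the table; three legs reaching 80 mm from its axis; origin on the table under its axis, 19 mm behind the lens; same axes as the lens.
- bottle: clear water bottle, 64 mm diameter, 210 mm tall; origin under its centre.
- card_box: flat white box of cards, 95 x 60 x 24 mm; origin under its centre.
- power_brick: black power adapter, 110 x 50 x 32 mm; origin under its centre.
- mug0: white mug, 82 mm diameter, 95 mm tall, handle on its +y side; origin under its centre.
- mug1: white mug, 82 mm diameter, 95 mm tall, handle on its +y side; origin under its centre.
- mug2: white mug, 82 mm diameter, 95 mm tall, handle on its +y side; origin under its centre.
- mug3: white mug, 82 mm diameter, 95 mm tall, handle on its +y side; origin under its centre.
Things that resemble listed ones, but are neither listed nor needed, are in the scene too. Several things look just like the bottle: the one meant starts nearest to the robot's base.

How it is judged:
On the way:
1. the large drive is gripped and drawn upright clear of its bay (contact force between drive and the fingers above 1 N and z of drive in the frame of dock above 0.066 m and angle between drive_center's own z axis and vertical below 0.25 rad), for 0.1 s.
At the end, for the whole second after the job is handed in: Drive held still in the fingers, touching nothing else; label centre 145-215 mm before the lens, within 25 mm of its axis, facing it and upright within 10 degrees; grip on the bare end (grasp point over 38 mm above the drive's centre); small drive within 15 mm of its place (x of label in the frame of lens between 0.145 and 0.215 m and y of label in the frame of lens between -0.025 and 0.025 m and z of label in the frame of lens between -0.025 and 0.025 m and x of lens in the frame of label above 0.1 m and angle between label's own z axis and vertical below 0.175 rad and angle between the x axis of label and the x axis of lens, either way round below 0.175 rad and height (world z) of drive above 0.06 m and contact force between drive and the fingers above 1 N and z of the grasp point in the frame of drive_center above 0.038 m and linear speed of drive below 0.02 m/s and angular speed of drive below 0.15 rad/s and distance of small_drive_center from where it was at the start of the episode below 0.015 m and contact force between drive and dock below 0.2 N and contact force between drive and tripod below 0.2 N and contact force between drive and mug0 below 0.2 N and contact force between drive and mug1 below 0.2 N and contact force between drive and mug2 below 0.2 N and contact force between drive and mug3 below 0.2 N and contact force between drive and bottle below 0.2 N and contact force between drive and card_box below 0.2 N and contact force between drive and power_brick below 0.2 N); the arm keeps its last pose, push and grip.
It fails at once if the small drive is pulled or pushed out of place (more than 15 mm) (distance of small_drive_center from where it was at the start of the episode above 0.015 m).
It fails at once if the webcam or its tripod is bumped (over 2 N) (contact force between tripod and anything else above 2 N).
It fails at once if a mug or another thing on the table is moved by more than 30 mm (distance of any of mug0, mug1, mug2, mug3, bottle, card_box, power_brick from where it was at the start of the episode above 0.03 m).
It also fails if it takes over 40 s, if anything falls off the work surface, if the arm or the gripper's body presses on something with over 40 N, if the wrist force passes 120 N, or if a joint passes its speed limit or range.

## Working session

There is one attempt and no reset: what is moved stays moved. The work goes in short steps, Python scripts to look and compute and a tool call to move; the robot and the scene stay as the last step left them, time stands still between calls to the robot, and variables do not carry over. Pictures are saved under pics/ and viewed, and the job is handed in when it is done.

Besides the shell and the picture viewer there is one more tool, called after "Request:" in YAML: its name, and indented under it one key for each argument. apply_moves: Moves the arm, as the interface text tells. Its arguments: {"type":"object","properties":{"gripper":{"type":"array"},"xyz":{"type":"array"},"spin":{"type":"array"}},"required":["gripper","xyz","spin"]}

```bash
mkdir -p pics; ls; python3 - <<'E'
from workcell import env, capture
import cv2, numpy as np
print(env.state())
for n in ["scene","side","wrist"]:
    c=capture(n); cv2.imwrite(f"pics/{n}0.png",c["image"]); print(n,c["intrinsics"].tolist(),c["distortion"],np.round(c["pose"],4).tolist())
    np.savez(f"pics/{n}0.npz",**{k:np.array(v) for k,v in c.items()})
E
```

```text
pics
{'time': 0.0, 'qpos': array([-1.38230682e+00,  2.63543631e-01, -4.89596753e-02,  1.25938125e+00,
        2.08291422e-06,  1.41548288e+00]), 'joint_vel': array([ 4.14173988e-04, -8.02881244e-05,  1.23254562e-03, -5.36760495e-04,
       -9.34825415e-04, -9.78646121e-04]), 'tau': array([-5.36893072e-03, -6.37618589e+01,  3.84559214e+01,  1.39629803e-02,
       -1.03975244e-04, -8.32508334e-06]), 'position': array([ 0.17693324, -0.49419109,  0.40420591]), 'ee_rot': array([ 0.12094927, -0.12096056,  0.69706954, -0.69630013]), 'contact_force': array([-0.11877378, -0.45659977, -0.13664557]), 'ft_torque': array([-0.00881874,  0.03547323,  0.01059585]), 'grip_width': 0.08557114002317662}
scene [[477.2330763831755, 0.0, 322.22167613280135], [0.0, 477.2330763831755, 233.85491081022343], [0.0, 0.0, 1.0]] [-0.03994692  0.          0.          0.          0.        ] [[0.8315, -0.3503, 0.4311, 1.1376], [0.5553, 0.5045, -0.6611, -0.8705], [0.0141, 0.7892, 0.614, 0.9057], [0.0, 0.0, 0.0, 1.0]]
side [[611.788296600958, 0.0, 300.72160469009765], [0.0, 611.788296600958, 242.25504133865869], [0.0, 0.0, 1.0]] [0.07034383 0.         0.         0.         0.        ] [[-0.8987, 0.2551, -0.3568, 0.1319], [-0.4384, -0.551, 0.7101, 0.883], [-0.0155, 0.7945, 0.607, 0.9012], [0.0, 0.0, 0.0, 1.0]]
wrist [[398.85293641843566, 0.0, 321.42769804972465], [0.0, 398.85293641843566, 240.26338241499255], [0.0, 0.0, 1.0]] [-0.0785069  0.         0.         0.         0.       ] [[0.3365, 0.9091, 0.2456, 0.2406], [-0.9417, 0.3248, 0.0882, -0.4723], [0.0004, -0.261, 0.9653, 0.3742], [0.0, 0.0, 0.0, 1.0]]
```

View pics/scene0.png

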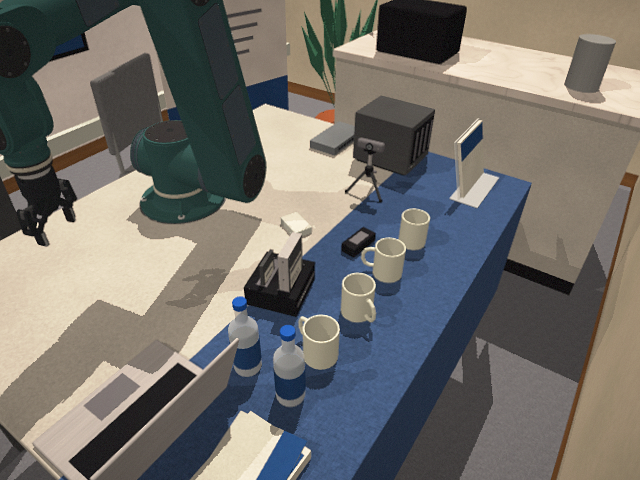

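View pics/side0.png

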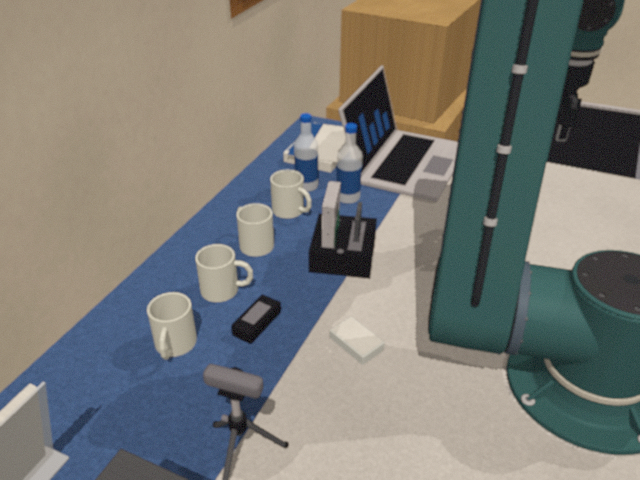

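View pics/wrist0.png

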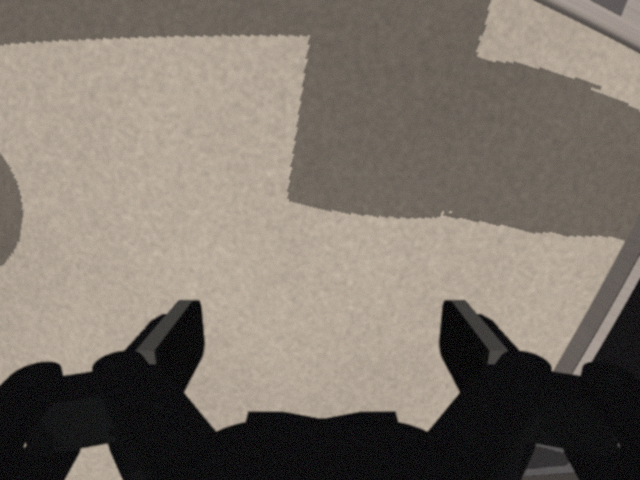

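The scene view shows the dock at about (280,283), with the large drive at (291,262) and the small one at (268,270). The webcam is at (370,147), and the row of mugs runs from (320,340) to (414,228). In the side view the dock is at (343,245), the large drive at (332,215) and the webcam at (235,382). I'll zoom in on the dock and webcam.

```bash
python3 - <<'E'
import cv2,numpy as np
s=cv2.imread("pics/scene0.png");d=cv2.imread("pics/side0.png")
def z(im,x0,y0,w,h,k,n): cv2.imwrite(n,cv2.resize(im[y0:y0+h,x0:x0+w],None,fx=k,fy=k,interpolation=cv2.INTER_CUBIC))
z(s,235,220,100,100,6,"pics/z1.png"); z(d,295,170,100,110,5,"pics/z2.png")
z(s,330,120,80,90,6,"pics/z3.png"); z(d,185,350,120,130,4,"pics/z4.png")
E
```

```text
(no output)
```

View pics/z1.png

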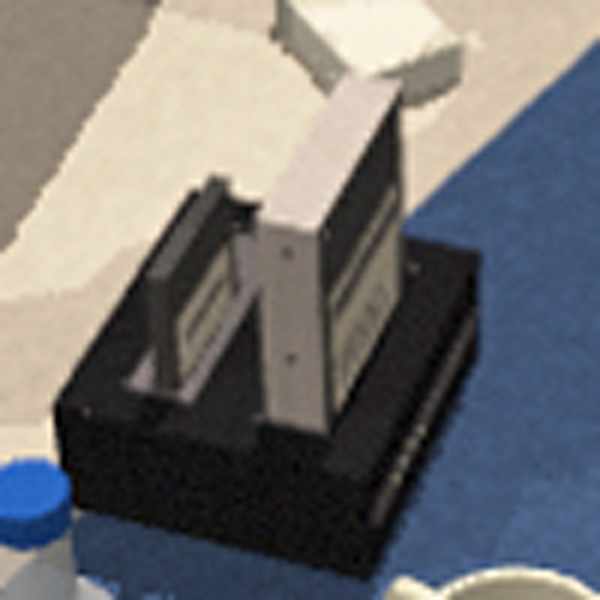

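View pics/z2.png

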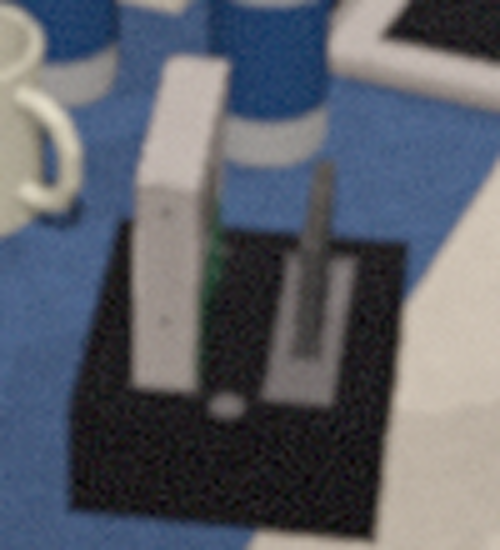

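View pics/z3.png

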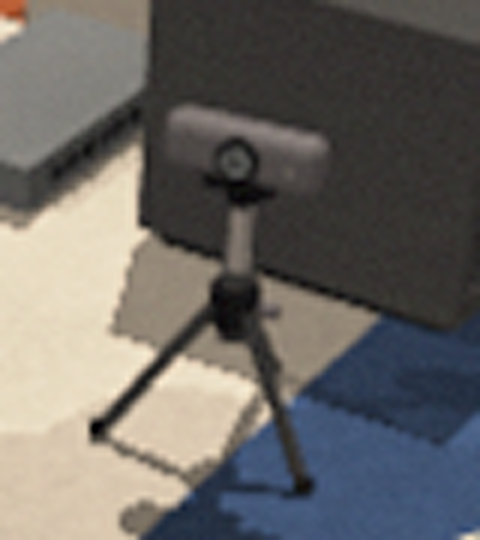

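View pics/z4.png

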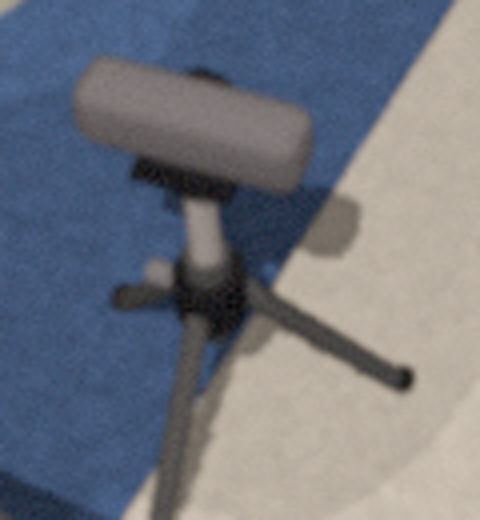

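```bash
cat > h.py <<'E'
import numpy as np,cv2
def load(n): return dict(np.load(f"pics/{n}.npz"))
def ray(c,px):
    p=cv2.undistortPoints(np.array(px,float).reshape(-1,1,2),c["intrinsics"],c["distortion"]).reshape(-1,2)
    d=np.c_[p[:,0],-p[:,1],-np.ones(len(p))]@c["pose"][:3,:3].T
    return c["pose"][:3,3],d/np.linalg.norm(d,axis=1,keepdims=True)
def plane(c,px,z):
    o,d=ray(c,px); return o+d*((z-o[2])/d[:,2])[:,None]
def tri(c1,p1,c2,p2):
    o1,d1=ray(c1,[p1]);o2,d2=ray(c2,[p2]);d1=d1[0];d2=d2[0]
    A=np.c_[d1,-d2];t=np.linalg.lstsq(A,o2-o1,rcond=None)[0]
    a=o1+t[0]*d1;b=o2+t[1]*d2
    return (a+b)/2,np.linalg.norm(a-b)
def proj(c,P):
    R=c["pose"][:3,:3];q=(np.atleast_2d(P)-c["pose"][:3,3])@R
    q=q*[1,-1,-1]
    return cv2.projectPoints(q.reshape(-1,1,3),np.zeros(3),np.zeros(3),c["intrinsics"],c["distortion"])[0].reshape(-1,2)
E
python3 - <<'E'
from h import *
np.set_printoptions(precision=4,suppress=True)
s=load("scene0");d=load("side0")
S=lambda p,k,o: np.array(p)/k+o
for n,c,P in [("scene",s,S([(258,222),(325,230),(402,90),(345,78)],6,(235,220))),("side",d,S([(135,185),(208,190),(230,62),(165,57)],5,(295,170)))]:
    w=plane(c,P,.169);print(n,w[:,:2].tolist(),"ctr",w.mean(0)); e=[np.linalg.norm(w[i]-w[(i+1)%4]) for i in range(4)];print(np.array(e))
    l=(w[2]-w[1]+w[3]-w[0])/2;print("long yaw",np.degrees(np.arctan2(l[1],l[0])))
# dock top corners z=.062
w=plane(s,S([(60,408),(378,470+10),(480,252)],6,(235,220)),.062);print("dock scene",w)
w=plane(d,S([(72,410),(385,435),(405,245),(122,225)],5,(295,170)),.062);print("dock side",w)
print("feet scene",plane(s,S([(97,430),(305,487)],6,(330,120)),.004))
print("feet side",plane(d,S([(403,378),(125,297)],4,(185,350)),.004))
# lens ray
for z in (.165,.18,.19,.2,.215): print("lens",z,plane(s,S([(237,160)],6,(330,120)),z))
# body ends
print(tri(s,S((168,130),6,(330,120)),d,S((305,145),4,(185,350))))
print(tri(s,S((325,165),6,(330,120)),d,S((82,95),4,(185,350))))
E
```

```text
scene [[0.583914230506333, -0.21091618298084958], [0.6084779119413204, -0.19976193792475205], [0.5812925069128784, -0.11001974120070412], [0.5569003693572699, -0.11700793007693577]] ctr [ 0.5826 -0.1594  0.169 ]
[0.027  0.0938 0.0254 0.0977]
long yaw 106.44248322351478
side [[0.5753436981968353, -0.10372694826094286], [0.5456311561971857, -0.11320613101492816], [0.5772748754317724, -0.2114522089516847], [0.6056468392897889, -0.20321380388508048]] ctr [ 0.576  -0.1579  0.169 ]
[0.0312 0.1032 0.0295 0.104 ]
long yaw -72.60498294704081
dock scene [[ 0.5089 -0.2564  0.062 ]
 [ 0.6427 -0.2147  0.062 ]
 [ 0.5974 -0.0751  0.062 ]]
dock side [[ 0.5921 -0.0748  0.062 ]
 [ 0.4607 -0.1164  0.062 ]
 [ 0.5031 -0.2551  0.062 ]
 [ 0.6317 -0.2142  0.062 ]]
feet scene [[0.4402 0.3466 0.004 ]
 [0.5674 0.3636 0.004 ]]
feet side [[0.437  0.3465 0.004 ]
 [0.5643 0.3622 0.004 ]]
lens 0.165 [[0.4846 0.4087 0.165 ]]
lens 0.18 [[0.4979 0.3828 0.18  ]]
lens 0.19 [[0.5067 0.3655 0.19  ]]
lens 0.2 [[0.5155 0.3483 0.2   ]]
lens 0.215 [[0.5287 0.3224 0.215 ]]
(array([0.4533, 0.3833, 0.1846]), np.float64(0.0011582792084285315))
(array([0.5419, 0.3979, 0.1838]), np.float64(0.0024907456651203))
```

```bash
python3 - <<'E'
from workcell import env
import numpy as np
from scipy.spatial.transform import Rotation as R
np.set_printoptions(precision=4,suppress=True)
s=env.state();q=s["ee_rot"];M=R.from_quat(q,scalar_first=True).as_matrix();print(M)
z=M[:,2];print("z heading",np.degrees(np.arctan2(z[1],z[0])), np.degrees(s["qpos"]))
E
```

```text
[[-0.9415 -0.0002  0.337 ]
 [-0.337   0.0007 -0.9415]
 [-0.0001 -1.     -0.0007]]
z heading -70.30278557465455 [-79.2009  15.0924  -2.7955  72.1553  -0.0008  81.1018]
```

```bash
python3 - <<'E'
from h import *
np.set_printoptions(precision=4,suppress=True)
s=load("scene0");d=load("side0")
print("caps scene",plane(s,[(240,300),(288,330)],.21)); print("caps side",plane(d,[(351,127),(306,118)],.21))
print("laptop scene top corner",tri(s,(238,340),d,(382,71)))
print("mug rims scene",plane(s,[(322,325),(360,285),(390,246),(415,216)],.095))
E
```

```text
caps scene [[ 0.6335 -0.396   0.21  ]
 [ 0.7601 -0.4038  0.21  ]]
caps side [[ 0.6304 -0.3961  0.21  ]
 [ 0.7526 -0.3956  0.21  ]]
laptop scene top corner (array([ 0.6708, -0.5282,  0.2751]), np.float64(0.13118706979819264))
mug rims scene [[ 0.7513 -0.2724  0.095 ]
 [ 0.7567 -0.1138  0.095 ]
 [ 0.7477  0.0622  0.095 ]
 [ 0.7441  0.228   0.095 ]]
```

```bash
cat > go.py <<'E'
import sys,numpy as np
from workcell import env
from scipy.spatial.transform import Rotation as R
def rem(x,y,z,h):
    s=env.state();M=R.from_quat(s["ee_rot"],scalar_first=True).as_matrix()
    hd=np.degrees(np.arctan2(M[1,2],M[0,2]))
    d=M.T@(np.array([x,y,z])-s["position"])*1000
    print("t",round(s["time"],2),"pos",np.round(s["position"],4),"head",round(hd,2),"F",np.round(s["contact_force"],1),"w",round(s["grip_width"]*1e3,1),"q",np.round(np.degrees(s["qpos"]),1))
    print("REMAIN mm",np.round(d,1),"spin",round(-(h-hd),2))
if __name__=="__main__": rem(*map(float,sys.argv[1:]))
E
```

Request:
apply_moves:
  gripper: [60,60,60,60,60]
  xyz:
    - [-35,-15,-13]
    - [-70,-30,-26]
    - [-105,-45,-39]
    - [-140,-60,-52]
    - [-175,-76,-65]
  spin: [-7,-14,-21,-28,-35]

```text
time: 0.57
position: [0.3207, -0.3726, 0.4812]
ee_rot: [0.327, -0.327, 0.627, -0.627]
contact_force: [0.5, -1.0, -0.4]
grip_width: 0.06
```

```bash
python3 go.py .579 -.159 .48 17.3
```

```text
t 0.57 pos [ 0.3207 -0.3726  0.4812] head -34.98 F [ 0.5 -1.  -0.4] w 60.0 q [-58.8  11.1   3.6  82.6  -0.   66.2]
REMAIN mm [-323.1    1.3   89.2] spin -52.28
```

Request:
apply_moves:
  gripper: [60,60,60,60,60]
  xyz:
    - [-36,0,10]
    - [-72,0,20]
    - [-108,0,30]
    - [-144,0,40]
    - [-180,0,50]
  spin: [-7,-14,-21,-28,-35]

```text
time: 0.98
position: [0.4658, -0.2545, 0.4806]
ee_rot: [-0.5, 0.5, -0.5, 0.5]
contact_force: [-0.6, -0.1, -0.0]
grip_width: 0.0599
```

```bash
python3 go.py .579 -.159 .48 17.3
```

```text
t 0.98 pos [ 0.4658 -0.2545  0.4806] head 0.05 F [-0.6 -0.1 -0. ] w 59.9 q [-37.5  15.1   9.   83.9   0.   52.5]
REMAIN mm [-95.4   0.6 113.3] spin -17.25
```

Request:
apply_moves:
  gripper: [60,60,60,60,60]
  xyz:
    - [-25,0,30]
    - [-50,0,59]
    - [-75,0,89]
    - [-95,0,113]
    - [-95,0,113]
  spin: [-5,-10,-14,-17.3,-17.3]

```text
time: 1.4
position: [0.5813, -0.1584, 0.4794]
ee_rot: [0.57, -0.57, 0.419, -0.418]
contact_force: [1.2, -0.1, -0.2]
grip_width: 0.0601
```

```bash
python3 go.py .579 -.159 .41 17.3; python3 - <<'E'
from workcell import capture
import cv2,numpy as np
for n in ("wrist","side","scene"):
    c=capture(n);cv2.imwrite(f"pics/{n}1.png",c["image"]);np.savez(f"pics/{n}1.npz",**{k:np.array(v) for k,v in c.items()})
E
```

```text
t 1.4 pos [ 0.5813 -0.1584  0.4794] head 17.43 F [ 1.2 -0.1 -0.2] w 60.1 q [-23.   22.9  20.5  87.7   0.1  49.6]
REMAIN mm [-0.  69.4 -2.4] spin 0.13
```

View pics/wrist1.png

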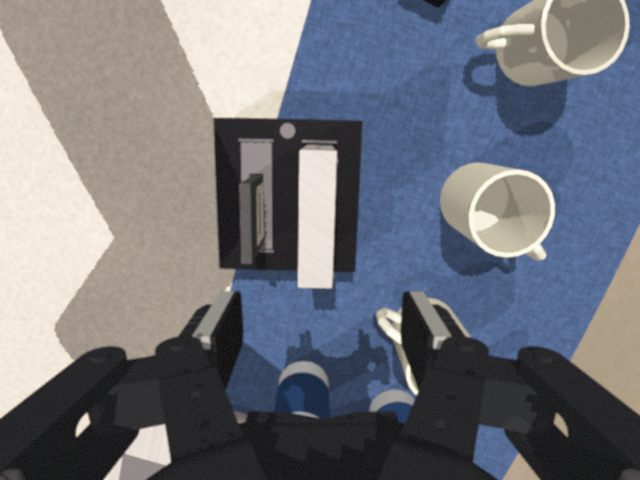

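View pics/side1.png

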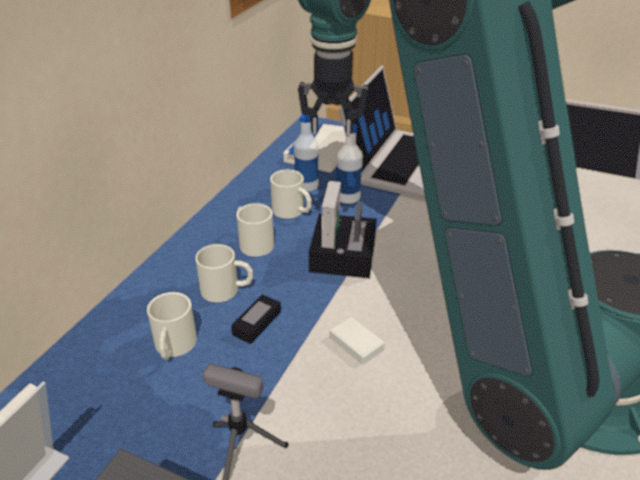

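The wrist view shows the drive's white top face spanning roughly (298–337, 150–288) and lying nearly parallel to the image columns, between the finger tracks. I'll measure it with a mask.

```bash
python3 - <<'E'
from h import *
np.set_printoptions(precision=4,suppress=True)
c=load("wrist1");im=c["image"];g=im.min(2)
m=(g>130).astype(np.uint8);m[:, :285]=0;m[:,350:]=0;m[:140]=0;m[295:]=0
n,l,st,_=cv2.connectedComponentsWithStats(m);k=1+st[1:,4].argmax();print(st[k])
cn=cv2.findContours((l==k).astype(np.uint8),0,2)[0][0]
b=cv2.boxPoints(cv2.minAreaRect(cn));print(b)
w=plane(c,b,.169);print(w,w.mean(0));print([round(float(np.linalg.norm(w[i]-w[(i+1)%4])),4) for i in range(4)])
for i in range(2):
    e=w[(i+1)%4]-w[i];print(np.degrees(np.arctan2(e[1],e[0])))
ctr=w.mean(0)
E
```

```text
[ 297  146   40  143 5171]
[[295.9576 287.9102]
 [299.1259 145.3361]
 [336.5074 146.1668]
 [333.3391 288.7408]]
[[ 0.5786 -0.2094  0.169 ]
 [ 0.5509 -0.1082  0.169 ]
 [ 0.5756 -0.1011  0.169 ]
 [ 0.6056 -0.2016  0.169 ]] [ 0.5777 -0.1551  0.169 ]
[0.1048, 0.0257, 0.1049, 0.0282]
105.28541826021421
16.1305212764026
```

Request:
apply_moves:
  gripper: [60,60,60,60,60]
  xyz:
    - [-1,35,-3]
    - [-1,70,-3]
    - [-1,105,-3]
    - [-1,125,-3]
    - [-1,125,-3]
  spin: [0.7,0.7,0.7,0.7,0.7]

```text
time: 1.97
position: [0.5731, -0.1622, 0.3521]
ee_rot: [-0.565, 0.566, -0.427, 0.423]
contact_force: [-1.0, -0.2, -0.3]
grip_width: 0.0602
```

```bash
python3 go.py .578 -.157 .303 16.8; python3 - <<'E'
from workcell import capture
import cv2,numpy as np
for n in ("wrist","side","scene"):
    c=capture(n);cv2.imwrite(f"pics/{n}2.png",c["image"]);np.savez(f"pics/{n}2.npz",**{k:np.array(v) for k,v in c.items()})
a=cv2.imread("pics/wrist2.png");b=cv2.imread("pics/side2.png")[80:300,230:430]
cv2.imwrite("pics/c2.png",np.hstack([cv2.resize(a,(440,330)),cv2.resize(b,(300,330))]))
E
```

```text
t 1.97 pos [ 0.5731 -0.1622  0.3521] head 16.17 F [-1.  -0.2 -0.3] w 60.2 q [-23.6  23.3   1.4  68.5  -0.   50.2]
REMAIN mm [-3.5 49.   6.4] spin -0.63
```

View pics/c2.png

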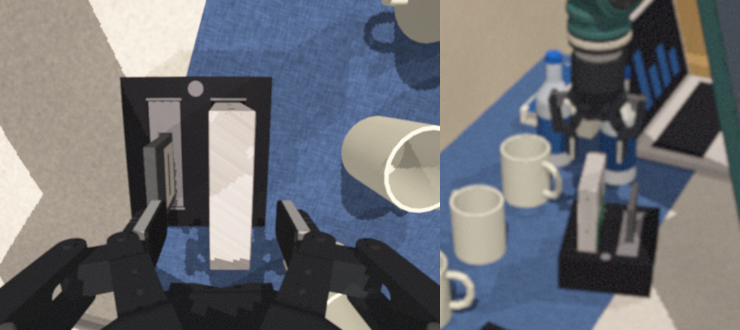

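```bash
python3 - <<'E'
from h import *
np.set_printoptions(precision=4,suppress=True)
c=load("wrist2")
k=640/440
b=np.array([(209,112),(255,112),(252,270),(210,270)])*k
w=plane(c,b,.169);print(w,w.mean(0));print([round(float(np.linalg.norm(w[i]-w[(i+1)%4])),4) for i in range(4)])
E
```

```text
[[ 0.5521 -0.1114  0.169 ]
 [ 0.5765 -0.1044  0.169 ]
 [ 0.6061 -0.2012  0.169 ]
 [ 0.5797 -0.2089  0.169 ]] [ 0.5786 -0.1565  0.169 ]
[0.0254, 0.1013, 0.0274, 0.1013]
```

Request:
apply_moves:
  gripper: [60,60,60,60,60]
  xyz:
    - [-3.5,0,6.5]
    - [-3.5,15,6.5]
    - [-3.5,32,6.5]
    - [-3.5,49,6.5]
    - [-3.5,49,6.5]
  spin: [-0.4,-0.4,-0.4,-0.4,-0.4]

```text
time: 2.53
position: [0.5803, -0.1561, 0.3054]
ee_rot: [-0.567, 0.567, -0.423, 0.421]
contact_force: [-0.5, 0.5, -1.5]
grip_width: 0.0603
```

```bash
python3 go.py .578 -.157 .303 16.6; python3 - <<'E'
from workcell import capture
import cv2,numpy as np
a=capture("wrist")["image"];b=capture("side")["image"][80:300,230:430]
cv2.imwrite("pics/c3.png",np.hstack([cv2.resize(a,(440,330)),cv2.resize(b,(300,330))]))
E
python3 go.py .578 -.157 .303 16.6
```

```text
t 2.53 pos [ 0.5803 -0.1561  0.3054] head 16.71 F [-0.5  0.5 -1.5] w 60.3 q [-22.8  25.   -3.1  61.9   0.   50.5]
REMAIN mm [ 0.2  2.4 -2.4] spin 0.11
t 2.63 pos [ 0.5806 -0.1563  0.3078] head 16.71 F [ 0.2 -0.1  0.4] w 60.0 q [-22.8  24.9  -2.9  62.1   0.   50.5]
REMAIN mm [-0.1  4.8 -2.7] spin 0.11
```

View pics/c3.png

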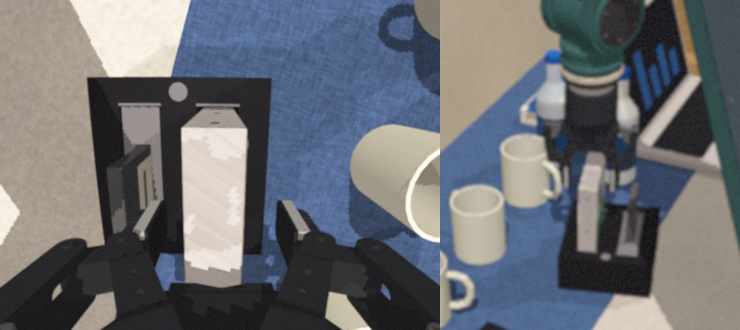

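Request:
apply_moves:
  gripper: [60,50,40,30,20]
  xyz:
    - [0,4,-2]
    - [0,4,-2]
    - [0,4,-2]
    - [0,4,-2]
    - [0,4,-2]
  spin: [0,0,0,0,0]

```text
time: 3.05
position: [0.5782, -0.1571, 0.3034]
ee_rot: [-0.567, 0.567, -0.422, 0.422]
contact_force: [-2.8, -1.0, 1.9]
grip_width: 0.0253
```

Request:
apply_moves:
  gripper: [10,10,10,10,10]
  xyz:
    - [0,0,0]
    - [0,0,0]
    - [0,0,0]
    - [0,0,0]
    - [0,0,0]
  spin: [0,0,0,0,0]

```text
time: 3.47
position: [0.5782, -0.1571, 0.3033]
ee_rot: [-0.567, 0.567, -0.422, 0.422]
contact_force: [-2.4, -1.2, 6.0]
grip_width: 0.0255
```

```bash
python3 go.py .578 -.157 .303 16.6; python3 - <<'E'
from workcell import capture
import cv2,numpy as np
a=capture("wrist")["image"];b=capture("scene")["image"][180:320,210:350]
cv2.imwrite("pics/c4.png",np.hstack([cv2.resize(a,(440,330)),cv2.resize(b,(330,330))]))
E
```

```text
t 3.47 pos [ 0.5782 -0.1571  0.3033] head 16.69 F [-2.4 -1.2  6. ] w 25.5 q [-23.   24.9  -3.7  61.4  -0.   50.3]
REMAIN mm [-0.2  0.3 -0.2] spin 0.09
```

View pics/c4.png

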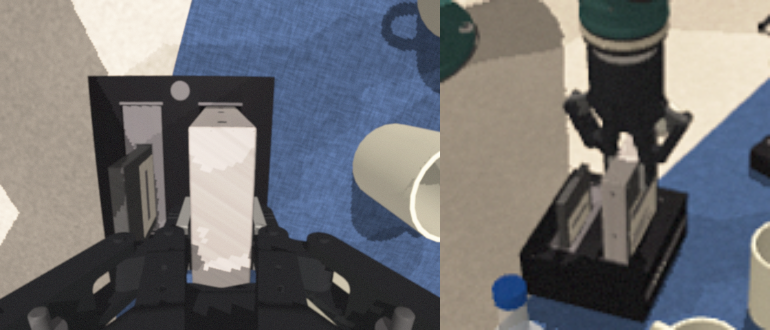

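The drive is gripped at 25.5 mm. Now I'll lift it straight up.

Request:
apply_moves:
  gripper: [10,10,10,10,10]
  xyz:
    - [0,-6,0]
    - [0,-16,0]
    - [0,-30,0]
    - [0,-45,0]
    - [0,-60,0]
  spin: [0,0,0,0,0]

```text
time: 3.98
position: [0.5782, -0.1569, 0.3638]
ee_rot: [0.567, -0.567, 0.422, -0.422]
contact_force: [0.8, -0.0, -6.1]
grip_width: 0.0251
```

Request:
apply_moves:
  gripper: [10,10,10,10,10]
  xyz:
    - [0,-15,0]
    - [0,-30,0]
    - [0,-45,0]
    - [0,-55,0]
    - [0,-60,0]
  spin: [0,0,0,0,0]

```text
time: 4.4
position: [0.5783, -0.1569, 0.4247]
ee_rot: [0.568, -0.567, 0.421, -0.423]
contact_force: [-0.3, 0.3, -6.0]
grip_width: 0.0257
```

```bash
python3 go.py .530 .1816 .42 98.5; python3 - <<'E'
from workcell import capture
import cv2,numpy as np
a=capture("side")["image"][60:300,230:430];b=capture("scene")["image"][140:320,210:360]
cv2.imwrite("pics/c5.png",np.hstack([cv2.resize(a,(350,420)),cv2.resize(b,(350,420))]))
E
```

```text
t 4.4 pos [ 0.5783 -0.1569  0.4247] head 16.7 F [-0.3  0.3 -6. ] w 25.7 q [-23.   22.3  11.2  78.8   0.   50.3]
REMAIN mm [-338.1    4.4   51. ] spin -81.8
```

View pics/c5.png

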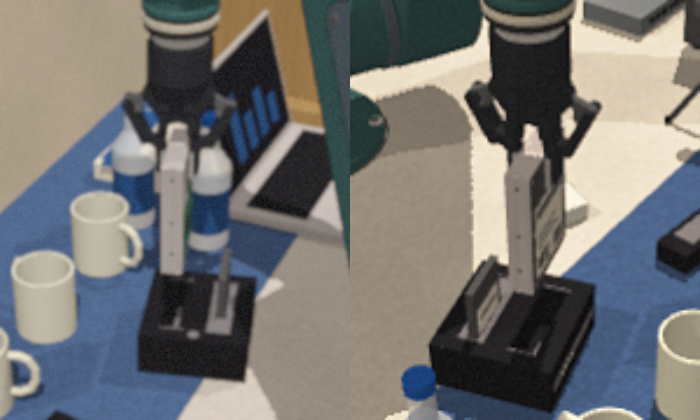

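Request:
apply_moves:
  gripper: [10,10,10,10,10]
  xyz:
    - [-12,0,2]
    - [-35,0,6]
    - [-65,0,10]
    - [-97,0,15]
    - [-130,0,20]
  spin: [-2,-7,-13,-19.5,-26]

```text
time: 4.92
position: [0.5594, -0.0252, 0.4218]
ee_rot: [-0.649, 0.649, -0.282, 0.281]
contact_force: [-0.3, 0.2, -6.6]
grip_width: 0.0255
```

```bash
python3 go.py .530 .1816 .42 98.5
```

```text
t 4.92 pos [ 0.5594 -0.0252  0.4218] head 43.05 F [-0.3  0.2 -6.6] w 25.5 q [-10.9  18.4   4.7  76.4   0.   36. ]
REMAIN mm [-171.2    2.   119.7] spin -55.45
```

Request:
apply_moves:
  gripper: [10,10,10,10,10]
  xyz:
    - [-25,0,18]
    - [-50,0,35]
    - [-75,0,53]
    - [-98,0,69]
    - [-115,0,80]
  spin: [-6.5,-13,-20,-27,-34]

```text
time: 5.33
position: [0.5398, 0.1146, 0.422]
ee_rot: [0.703, -0.703, 0.079, -0.078]
contact_force: [1.5, -0.1, -6.4]
grip_width: 0.0251
```

```bash
python3 go.py .530 .1816 .41 98.5
```

```text
t 5.33 pos [0.5398 0.1146 0.422 ] head 77.19 F [ 1.5 -0.1 -6.4] w 25.1 q [ 3.5 17.5  3.5 76.   0.  16.3]
REMAIN mm [-24.4  12.1  63.1] spin -21.31
```

Request:
apply_moves:
  gripper: [10,10,10,10,10]
  xyz:
    - [-8,3,21]
    - [-15,6,40]
    - [-20,9,52]
    - [-24,12,60]
    - [-24,12,63]
  spin: [-6,-12,-17,-20.5,-21.3]

```text
time: 5.75
position: [0.531, 0.1805, 0.4095]
ee_rot: [0.705, -0.705, -0.051, 0.052]
contact_force: [0.9, 0.3, -6.2]
grip_width: 0.0255
```

Request:
apply_moves:
  gripper: [10,10,10]
  xyz:
    - [0,0,0]
    - [0,0,0]
    - [0,0,0]
  spin: [0,0,0]

```text
time: 6.0
position: [0.5321, 0.1784, 0.4107]
ee_rot: [-0.705, 0.705, 0.049, -0.049]
contact_force: [0.6, -0.0, -5.5]
grip_width: 0.0251
```

```bash
python3 go.py .530 .1816 .41 98.5; python3 - <<'E'
from workcell import capture
import cv2,numpy as np
for n in ("wrist","side","scene"):
    c=capture(n);cv2.imwrite(f"pics/{n}6.png",c["image"]);np.savez(f"pics/{n}6.npz",**{k:np.array(v) for k,v in c.items()})
E
```

```text
t 6.0 pos [0.5321 0.1784 0.4107] head 97.89 F [ 0.6 -0.  -5.5] w 25.1 q [10.2 18.6  3.3 74.7 -0.   2.3]
REMAIN mm [-1.7  0.7  3.5] spin -0.61
```

View pics/scene6.png

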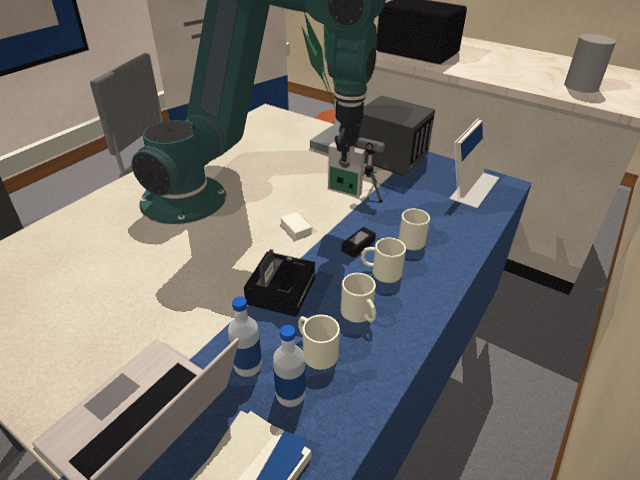

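View pics/side6.png

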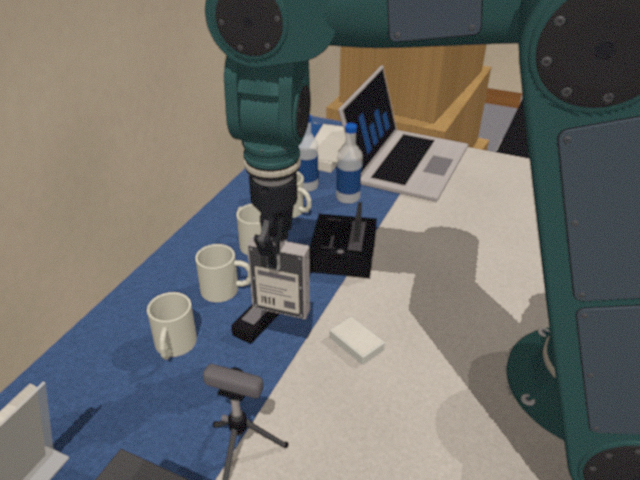

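View pics/wrist6.png

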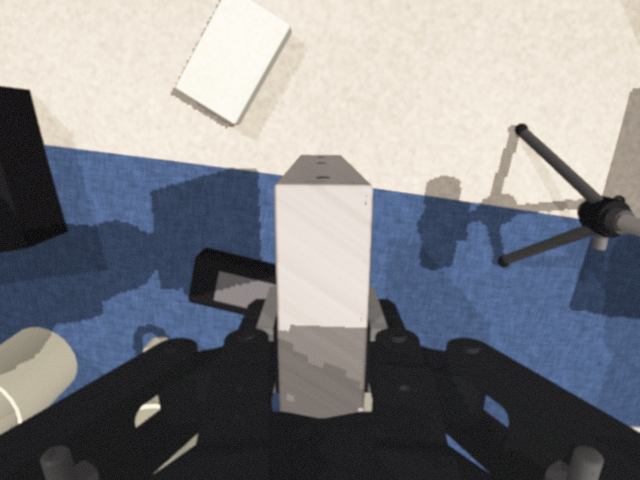

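The label now faces the webcam in the side view, centred at about (276,291), and the fingers sit above it. I'll check tilt and position from the label corners in that view, and the tripod feet and column from the wrist view.

```bash
python3 - <<'E'
from h import *
np.set_printoptions(precision=4,suppress=True)
d=load("side6")
cv2.imwrite("pics/z6.png",cv2.resize(d["image"][230:330,235:325],None,fx=6,fy=6,interpolation=cv2.INTER_CUBIC))
h=np.radians(98.2);X=np.array([np.cos(h),np.sin(h),0]);Y=np.array([-X[1],X[0],0]);Z=np.array([0,0,1.])
C=np.array([.5313,.18,.41-.2078])
L=C+13.6e-3*X-.017*Z;print("label",L)
for n,pts in (("label",[L+a*.039*Y+b*.045*Z for a,b in((1,1),(-1,1),(-1,-1),(1,-1))]),("face",[C+.013*X+a*.0508*Y+b*.0735*Z for a,b in((1,1),(-1,1),(-1,-1),(1,-1))])):
    print(n,((proj(d,pts)-(235,230))*6).tolist())
w=load("wrist6")
print("feet",plane(w,[(521,129),(504,261)],.004))
E
```

```text
label [0.5294 0.1935 0.1852]
label [[367.7539702562084, 282.4929364814052], [108.16465942270173, 231.1322919982431], [126.80501275053871, 461.6104816933479], [373.79040837722664, 514.5900303018807]]
face [[406.3321944050599, 162.15677748174642], [59.257417830251995, 96.63853582895939], [93.3736612924863, 480.28340770813816], [413.0335078770687, 549.4682635197768]]
feet [[0.4375 0.352  0.004 ]
 [0.5657 0.3678 0.004 ]]
```

View pics/z6.png

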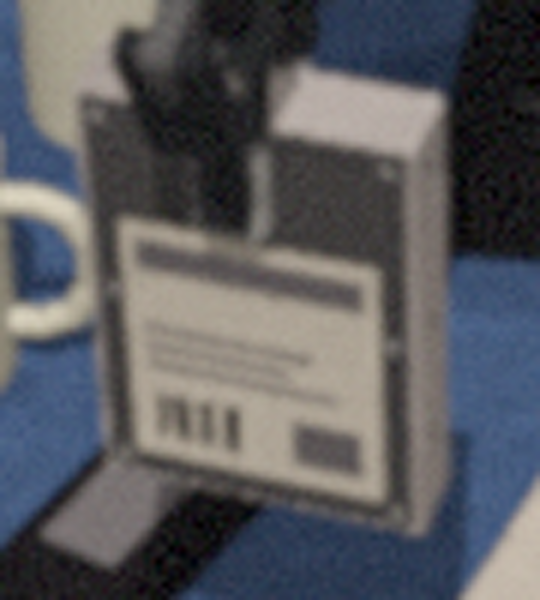

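Request:
apply_moves:
  gripper: [10,10,10,10,10]
  xyz:
    - [0,0,0]
    - [0,0,0]
    - [0,0,0]
    - [0,0,0]
    - [0,0,0]
  spin: [0,0,0,0,0]

```text
time: 6.57
position: [0.5321, 0.1788, 0.4107]
ee_rot: [0.705, -0.705, -0.049, 0.049]
contact_force: [0.1, -0.3, -5.9]
grip_width: 0.0251
```

```bash
python3 go.py .530 .1816 .41 98.5; python3 -c "
from workcell import env
import numpy as np
print(np.abs(env.state()['joint_vel']).max()); print(env.hand_in())"
```

```text
t 6.57 pos [0.5321 0.1788 0.4107] head 97.99 F [ 0.1 -0.3 -5.9] w 25.1 q [10.3 18.6  3.3 74.7  0.   2.3]
REMAIN mm [-1.7  0.7  3. ] spin -0.51
0.001948089714351765
the job is handed in; nothing more can be done
None
```

I gripped the large drive by its bare end, about 53 mm above its centre, and lifted it straight out of its bay. I carried it over to the webcam and handed the job in at 6.6 s while still holding it there.

**Position:** the label centre works out at about 18 cm from the lens. It is about 1.5 mm to the side of the lens axis and level with it.

**Facing and tilt:** in the side view the label faces the webcam upright, with less than about 2° of roll.

**Stillness:** the arm was at rest (joint speed 0.002 rad/s), the drive's weight read 5.9 N at the wrist, and the finger opening was steady at 25.1 mm.

**Surroundings:** the pictures before hand-in show the small drive still in its bay, and the mugs, bottles and webcam looking undisturbed.

Some measurements disagreed slightly, all well inside the limits:
- The label corners in the side view lay about 3 pixels (4–5 mm) from where I predicted them.
- The tripod feet measured about 5 mm farther along y in the wrist view than in the other two views.
- The lens direction differed by about 2° between the webcam body and the tripod feet, so I used the mean.

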